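# Draw the pellet holder from the spectrometer and show its bar code to the reader

### The job

Raise the lid of the spectrometer's sample well fully, so that it stands open by itself; the well holds two plates: draw out the pellet holder (the taller plate, with the round pellet collar) and leave the shorter blank plate and everything else where it is. Carry the holder to the bar-code reader and hold it there upright, about 8 cm in front of the window, with the code strip at its foot facing the window squarely and level with the window's middle; do not touch the reader. The program finishes while holding it there, motionless in the grip and touching nothing else, with the lid left open.

Things in the scene. Friction and masses are not known exactly. Their poses are not given: they have to be found in the camera images.
- spectrometer: Compact white infrared spectrometer, fixed, 250 mm deep (x -110 to +140), 400 mm wide (y -200 to +200). Origin on the bench; x points from its front (nearest the robot) to its back, y to its left, z up. Left half: deck 130 mm high with the open sample well under a grey lid. Right half (y -200 to -5): housing 170 mm high with a hygrometer on it.
- shuttle (a point): Middle of the plate shuttle in the well, on its ledge 75 mm above the bench; axes as the spectrometer's. Well: x -53 to +80, y -70 to +70 from here, open above. Two stations at x -25 and +25; in each a plate stands on end, its narrow edges in upright grooves 30 mm high (about 1 mm play), and comes straight up. Which plate is in which station varies.
- lid (a joint): Lid angle, rad: 0 closed, 1.57 upright, 1.85 leaning back at its stop; starts at 0 to 0.1. Friction hinge: it stays at any angle where it is left; about 4 N up at the handle moves it. Lid: hollow grey shell 160 mm from hinge to front, 172 mm wide, 40 mm high, 0.3 kg; its front is flush with the instrument's.
- lid_handle (a point): Middle of the lid's round steel bar handle, 8 mm thick, 75 mm free between its posts, along the spectrometer's y, 45 mm in front of the lid's front face (41 mm free behind the bar), nothing but bench below. When closed: 148 mm above the bench, 205 mm in front of the hinge line and 18 mm above it. The bar must turn in the grip as the lid swings: hold it lightly.
- lid_hinge (a point): Middle of the lid's hinge line, at the lid's back lower edge, 130 mm above the bench; the line runs along the spectrometer's y (this point's y) and the handle rises from the front over to the back.
- holder_center (a point): Centre of the pellet holder, half-way up: aluminium plate 42 (its x) x 8 (its y) x 80 mm high (its z, up), 90 g, hidden under the closed lid, its top 155 mm above the bench. Round steel collar 23 mm across, 4 mm proud of both faces, centred 34 mm above its foot; above 46 mm the faces are plain for gripping across the 8 mm. In the well its axes are the spectrometer's.
- holder_code (a point): Middle of the bar-code strip (white, 30 x 14 mm, black bars), on the holder's +y face, 11 mm above its foot: 29 mm below the centre and 4 mm out along +y. Axes as the holder's; the code looks along its +y.
- blank_center (a point): Centre of the blank plate in the other station, half-way up: aluminium, 42 x 8 x 56 mm high, square opening 18 mm, no collar. Leave it in its station.
- reader: Black presentation bar-code reader on a stand, fixed: round foot 96 mm across, head 52 mm deep x 74 mm wide x 80 mm high, top at 172 mm. Origin on the bench under the foot; its window faces its own -x.
- reader_window (a point): Middle of the reader's window, 33.5 mm in front (-x) of the reader's origin and 130 mm above the bench; axes as the reader's (the window looks along -x).
- hygrometer: Bystander: white digital hygrometer 90 mm wide, 105 mm high, with a stub aerial to 128 mm, standing on the right-hand housing; origin at its foot.
- mortar: Bystander: stone mortar bowl, 84 mm across, 34 mm high; origin at its foot.
- salt_jar: Bystander: amber glass jar, 60 mm across, 85 mm high; origin at its foot.
- die: Bystander: steel pellet die, 54 mm across, 66 mm high; origin at its foot.
- spatula: Bystander: narrow steel laboratory spatula 170 mm long lying on the bench along its x.
- wash_bottle: Bystander: white bottle, 64 mm across, 150 mm high; origin at its foot.
Mind the look-alikes: they are no part of the job. Leave any blue or green look-alike of the reader alone.

How it is judged:
By the outcome, as a careful person would: the job done as asked, in the order asked, and still so for the second after the job is handed in, while the arm keeps its last pose, push and grip.
It also fails if it takes over 61 s, if anything falls off the work surface, if the arm or the gripper's body presses on something with over 40 N, if the wrist force passes 120 N, or if a joint passes its speed limit or range.

### The arm

A 6-joint arm with a two-finger parallel gripper is mounted at the origin on the work surface. World frame = base frame: x ahead of the robot, y to its left, z up, the work surface at z = 0. Lengths are in m, angles in rad, forces in N, time in s.
With the tool pointing down it reaches from about 0.275 to 0.875 m from the base axis. Payload 12.5 kg.
Tool frame: the origin (TCP) lies on the centre line of the jaws, within the pads' length; the fingertips stand 17 mm ahead of it and the grasp point (between the pads) lies 2 mm behind it (tcp_to_tips is the distance from the TCP to the fingertips, in m); z points along the fingers, y is the line along which they close (so a half turn about z gives the same grasp; the last joint's range is limited). The gripper opens to 85 mm and grips with 20 to 120 N. Pads are 22 mm wide; open, the fingers measure 114 mm over their backs; the gripper's body (76 mm by 85 mm) begins 54 mm behind the grasp point. The pads swing forward as they close: fully open they stand 13 mm farther back than shut.
Start: joints at [-1.351, 0.351, 1.652, -0, 1.139, -0.085], TCP at [0.165, -0.525, 0.248] pointing down, gripper open.
Joint ranges: [-2.75, 2.75], [-0.79, 2.1], [0.01, 2.65], [-1.57, 4.71], [0.07, 3.14], [-2.87, 2.87]. Speed limits (rad/s): [2.22, 2.22, 2.79, 3.14, 3.14, 3.14].

### API

Orientations are given as [roll, pitch, yaw] about the fixed x, y, z axes, in that order (R = Rz(yaw) Ry(pitch) Rx(roll)).
In Python, from bench import get_obs, snapshot, hand_in, tcp_to_tips gives the robot as it stands.
- The arm moves only by the shell command python3 -m pendant 'ROWS' [FORCE]. ROWS is JSON, a list of rows, each an object with "travel": the shift along the tool's x, y, z in units of 20 cm (1.0 is 20 cm), a list of three; "roll": the turn about the tool's z in units of 10 degrees (1.0 is 10 degrees); "jaw": the opening, from 0 (shut) to 1 (fully open). A call has 1 to 20 rows; each row shifts and turns the commanded pose from where the row before left it, along the tool's axes as they then stand; what a row does not reach is not made up. A row lasts 1/8 s, in which the tool goes at most 62.5 mm and 10.7 degrees, less where a joint would pass 70% of its speed; a pose out of reach is approached as far as the arm can. A call with a number of a shift or a turn outside -1 to 1 is refused whole. A call with a gripper value outside its range is refused whole. The fingers move at their own pace and stop on an object; FORCE is the grip in N (left out, the last holds). Time passes only in rows, so rows that do not move let the fingers close. It gives the time, the measured TCP pose, the force, the opening and the grip force at its end, in the units of the state.
- get_obs(): the state, without advancing time (a new reading comes with each control period).
- snapshot(name): name is "scene" or "top"; returns a dict with "frame" (384x512x3 uint8, blue, green, red), "intrinsics" (3x3 intrinsics, pixels), "k1" (the pictures are not rectified: a ray, as slopes to the right and down, at radius r is drawn at 1 + k1 r^2 times it, then the intrinsics apply), "rvec" (rotation vector, rad) and "tvec" (3), from world to camera coordinates, as OpenCV has them. Camera axes: x right, y down, z forward; pixel columns grow to the right and rows downward; lengths in m; the calibration is good to about 2 mm. A picture is of the moment at which its call begins. There is no depth.
- hand_in(): hands the job in; it is judged then, once.
The state is a dict: "t": time; "joint_positions": joint angles; "dq": joint speeds; "joint_efforts": joint torques, N m; "tcp_pos": TCP position; "ee_rot": TCP orientation; "contact_force": force on the tool from outside, world axes, zero at the start; "wrist_torque": the same for the moment, N m; "grip_width": finger opening in m; "gripper_force": force on a finger pad.
Only numpy, scipy, OpenCV 4.12 (cv2) and the standard library are available. Lean on these libraries where they do the work, as an engineer would, in place of code of your own. Each camera call takes 0.05 s, during which the arm holds its last target. There are 200 camera calls.

## Working session

There is one attempt and no reset: what is moved stays moved. The work goes in short steps, Python scripts to look and compute and a shell command to move; the robot and the scene stay as the last step left them, time stands still between calls to the robot, and variables do not carry over. Pictures are saved under pics/ and viewed, at most 10 in all, crops included, and the job is handed in when it is done.

```bash
mkdir -p pics; ls; cat > h.py <<'E'
import numpy as np, cv2
from bench import get_obs, snapshot, hand_in, tcp_to_tips
def snap(n,save=None):
    s=snapshot(n)
    if save: cv2.imwrite('pics/'+save,s['frame'])
    return s
def cam(s):
    R=cv2.Rodrigues(np.array(s['rvec'],float))[0]; t=np.array(s['tvec'],float).ravel()
    return R,t,np.array(s['intrinsics'],float),float(s['k1'])
def ray(s,u,v):
    R,t,K,k=cam(s)
    p=cv2.undistortPoints(np.array([[[u,v]]],float),K,np.array([k,0,0,0.]))[0,0]
    return -R.T@t, R.T@np.array([p[0],p[1],1])
def onz(s,u,v,z):
    o,d=ray(s,u,v); return o+d*(z-o[2])/d[2]
def tri(rays):
    A=0;b=0
    for o,d in rays:
        d=d/np.linalg.norm(d);P=np.eye(3)-np.outer(d,d);A=A+P;b=b+P@o
    return np.linalg.solve(A,b)
def proj(s,p):
    R,t,K,k=cam(s)
    return cv2.projectPoints(np.array(p,float).reshape(-1,1,3),np.array(s['rvec'],float),np.array(s['tvec'],float),K,np.array([k,0,0,0.]))[0].reshape(-1,2)
E
python3 - <<'E'
from h import *
for n in('scene','top'):
    s=snap(n,n+'0.png'); R,t,K,k=cam(s); print(n,-R.T@t,R[2],K[0,0],k)
print(get_obs())
E
```

```text
pics
scene [ 1.18021443 -0.4356495   1.26313977] [-0.47128353  0.31761582 -0.8228074 ] 487.8947595210821 -0.01740175509428062
top [ 0.38499367 -0.00536364  1.49262928] [ 0.08881467 -0.00870834 -0.9960101 ] 432.40171761032593 0.014948472707329272
{'t': 0.1, 'joint_positions': array([-1.35055991e+00,  3.51204961e-01,  1.65234420e+00, -1.45461310e-05,
        1.13908406e+00, -8.46247823e-02]), 'dq': array([-1.69063317e-04, -7.16982725e-05, -2.00558510e-03,  2.46266612e-04,
        3.81120617e-04, -1.16196259e-04]), 'joint_efforts': array([ 5.22024166e-04, -5.06835794e+01, -2.91875571e+01, -8.62294019e-05,
        2.66485520e-03,  2.52843216e-05]), 'tcp_pos': array([ 0.16503757, -0.52437208,  0.2478059 ]), 'ee_rot': array([-3.14055469e+00, -7.47950029e-05,  3.04867249e-01]), 'contact_force': array([ 0.06091577,  0.46886492, -0.39300208]), 'wrist_torque': array([ 0.01931514,  0.01022154, -0.06318993]), 'gripper_force': 0.0, 'grip_width': 0.08554643641782642}
```

View pics/scene0.png

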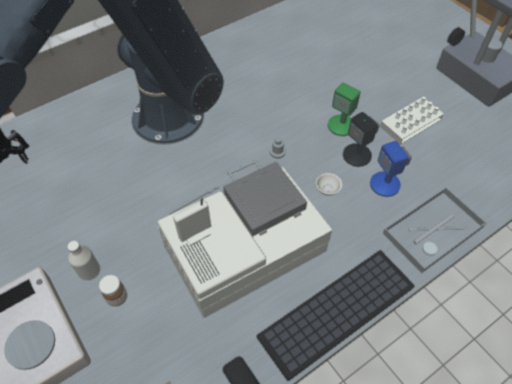

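View pics/top0.png

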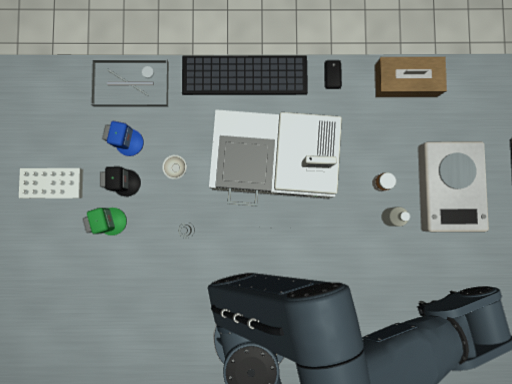

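```bash
python3 - <<'E'
import cv2,numpy as np
a=cv2.imread('pics/scene0.png');b=cv2.imread('pics/top0.png')
c=[cv2.resize(a[70:210,310:440],None,fx=3,fy=3,interpolation=3)[:300,:390],cv2.resize(b[100:250,70:200],None,fx=3,fy=3,interpolation=3)[:300+0,:390]]
c=[cv2.resize(a[75:205,310:430],(400,300)),cv2.resize(b[115:245,80:200],(400,300))]
d=[cv2.resize(a[145:290,155:335],(400,300)),cv2.resize(b[100:220,200:350],(400,300))]
cv2.imwrite('pics/z1.png',np.vstack([np.hstack(c),np.hstack(d)]))
E
```

```text
(no output)
```

View pics/z1.png

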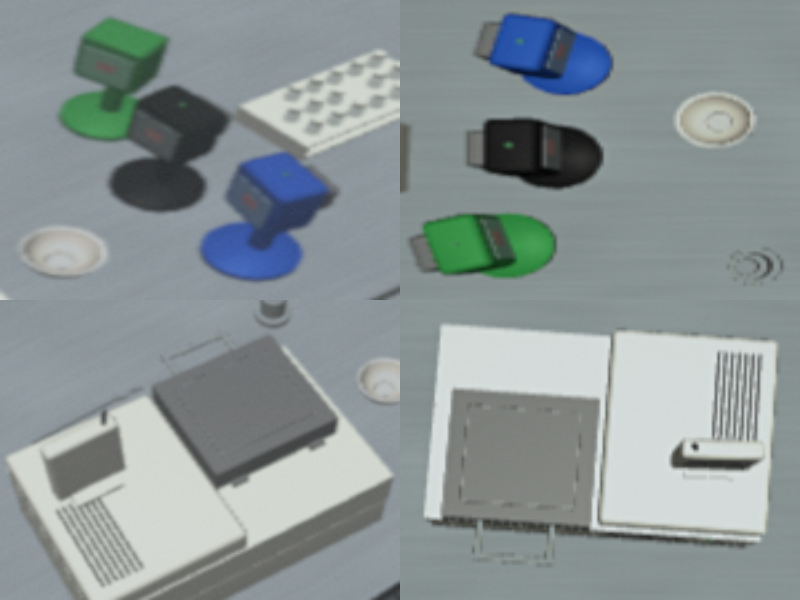

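```bash
cat > m1.py <<'E'
from h import *
from scipy.optimize import least_squares
T=snap('top');S=snap('scene')
def ref(s,pts,w=3):
    g=cv2.cvtColor(s['frame'],cv2.COLOR_BGR2GRAY)
    return cv2.cornerSubPix(g,np.array(pts,np.float32).reshape(-1,1,2),(w,w),(-1,-1),(3,50,.01)).reshape(-1,2)
ct=lambda x,y:(200+(x-400)*.375,100+(y-300)*.4)
cs=lambda x,y:(155+x*.45,145+(y-300)*.48333)
tp=[ct(440,325),ct(777,340),ct(613,332)]; tm=[(.14,.2,.13),(.14,-.2,.17),(.14,-.005,.17)]
sp=[cs(393,478),cs(245,543),cs(10,460)]; sm=[(.14,.2,.13),(.14,-.005,.17),(-.11,-.2,.17)]
tr=ref(T,tp);sr=ref(S,sp)
print(np.c_[tp,tr],'\n',np.c_[sp,sr])
def W(p,m):
    m=np.array(m);c,s=np.cos(p[2]),np.sin(p[2])
    return np.c_[p[0]+c*m[:,0]-s*m[:,1],p[1]+s*m[:,0]+c*m[:,1],m[:,2]]
f=lambda p:np.r_[(proj(T,W(p,tm))-tr).ravel(),(proj(S,W(p,sm))-sr).ravel()]
r=least_squares(f,[.5,0,0],loss='soft_l1');print(r.x,f(r.x).reshape(-1,2).round(1))
for a,b in(((474,562),(163,360)),((551,563),(230,337))):
    print('handle end',tri([ray(T,*ct(*a)),ray(S,*cs(*b))]), onz(T,*ct(*a),.15))
print('handle S z',[onz(S,*cs(*b),.15) for b in((163,360),(230,337))])
# reader black head/foot in top
hsvT=T['frame'].astype(int)
for n,s,(x0,y0,x1,y1) in(('T',T,(95,160,150,200)),('S',S,(338,108,382,170))):
    fr=s['frame'][y0:y1,x0:x1];m=(fr.max(2)<48).astype(np.uint8)
    k,l,st,c=cv2.connectedComponentsWithStats(m);print(n,[(tuple(st[i]),c[i]+[x0,y0]) for i in range(1,k) if st[i][4]>20])
# foot: fit circle: top pixel extents
c1=lambda x,y:(80+(x-400)*.3,115+y*.43333)
c0=lambda x,y:(310+x*.3,75+y*.43333)
print('foot right/bottom/', onz(T,*c1(602,157),.008), onz(T,*c1(560,188),.008),'S foot L,R,B',[onz(S,*c0(*q),.008) for q in((109,186),(206,186),(157,210))])
# head top corners: top view (485,120),(545,120),(541,172),(485,172)
H=[onz(T,*c1(*q),.172) for q in((487,120),(545,120),(540,173),(487,172))];print(np.array(H))
print('head S',np.array([onz(S,*c0(*q),.172) for q in((150,85),(228,120),(198,140),(132,103))]))
E
python3 m1.py
```

```text
[[215.         110.         214.86276245 109.51545715]
 [341.375      116.         340.47897339 116.23149109]
 [279.875      112.8        279.36550903 113.99320221]] 
 [[331.85       231.03274    331.34915161 229.80119324]
 [265.25       262.44919    265.07717896 265.29376221]
 [159.5        222.3328     157.32614136 220.67825317]]
[ 0.58929159 -0.07710409 -0.07941825] [[ 0.3 -0.3]
 [ 1.5 -0.8]
 [ 0.3 -3.2]
 [ 0.1 -0.4]
 [ 1.3 -8.1]
 [-2.8 -2.9]]
handle end [0.42252628 0.03561996 0.0989774 ] [0.43714654 0.06950269 0.15      ]
handle end [0.45919623 0.01738981 0.18979817] [ 0.4354406  -0.02005157  0.15      ]
handle S z [array([ 0.44165958, -0.02096471,  0.15      ]), array([0.45826255, 0.07282952, 0.15      ])]
T [((np.int32(10), np.int32(7), np.int32(35), np.int32(29), np.int32(699)), array([120.75965665, 180.9055794 ]))]
S []
foot right/bottom/ [0.51902761 0.37663952 0.008     ] [0.47303831 0.41876209 0.008     ] S foot L,R,B [array([0.50155303, 0.38296171, 0.008     ]), array([0.55694165, 0.46155904, 0.008     ]), array([0.56172958, 0.39264538, 0.008     ])]
[[0.5540156  0.44048777 0.172     ]
 [0.55380029 0.38749587 0.172     ]
 [0.48325769 0.39053166 0.172     ]
 [0.48482419 0.43875871 0.172     ]]
head S [[0.48000842 0.42078932 0.172     ]
 [0.56776877 0.4362051  0.172     ]
 [0.57788516 0.39055299 0.172     ]
 [0.49516034 0.38553894 0.172     ]]
```

```bash
cat >> m1.py <<'E'
print('----')
for a,b in(((474,562),(230,337)),((551,563),(163,360))):
    print('handle end',tri([ray(T,*ct(*a)),ray(S,*cs(*b))]))
# lid top corners T: , S
for a,b in(((452,391),(335,408)),((600,400),(225,472)),((441,520),(268,339)),((594,527),(155,383))):
    print('lid',tri([ray(T,*ct(*a)),ray(S,*cs(*b))]))
print('housing front edge etc')
print('T',[onz(T,*ct(*q),.17).round(4) for q in((613,332),(777,340),(765,533),(600,528))])
print('T deck',[onz(T,*ct(*q),.13).round(4) for q in((440,325),(425,519))])
print('S',[onz(S,*cs(*q),.17).round(4) for q in((245,543),(155,395),(10,460))],'deck',onz(S,*cs(393,478),.13))
g=[cv2.resize(S['frame'][185:310,150:340],(800,526),interpolation=2)]
cv2.imwrite('pics/z2.png',g[0])
E
python3 m1.py | sed -n '/----/,$p'
```

```text
----
handle end [0.44137951 0.07652343 0.12873927]
handle end [ 0.43624225 -0.01917478  0.14261539]
lid [0.64676939 0.09407049 0.18047711]
lid [ 0.64039926 -0.07161737  0.16852385]
lid [0.49020375 0.1091226  0.15171403]
lid [ 0.48115048 -0.06417495  0.1740563 ]
housing front edge etc
T [array([ 0.7221, -0.0939,  0.17  ]), array([ 0.7112, -0.2855,  0.17  ]), array([ 0.4702, -0.2662,  0.17  ]), array([ 0.4773, -0.0764,  0.17  ])]
T deck [array([0.7421, 0.1115, 0.13  ]), array([0.4925, 0.1286, 0.13  ])]
S [array([ 0.7387, -0.1041,  0.17  ]), array([ 0.4979, -0.0683,  0.17  ]), array([ 0.4839, -0.2636,  0.17  ])] deck [0.74913474 0.10871894 0.13      ]
```

View pics/z2.png

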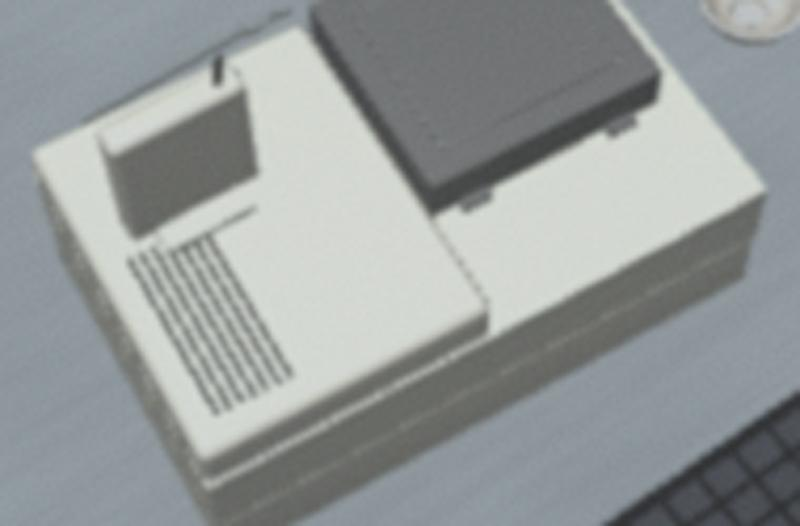

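```bash
cat >> m1.py <<'E'
print('====')
c2=lambda x,y:(150+x/4.2105,185+y/4.208)
tm=[(.14,-.005,.17),(.14,-.2,.17),(-.11,-.2,.17),(-.11,-.005,.17),(.14,.2,.13),(-.11,.2,.13)]
tr=np.array([ct(*q) for q in((613,332),(777,340),(765,530),(600,526),(440,325),(425,519))])
sm=[(.14,-.005,.17),(.14,-.2,.17),(-.11,-.2,.17),(-.11,-.005,.17),(.14,.2,.13)]
sr=np.array([c2(*q) for q in((488,308),(208,460),(35,152),(300,28),(765,190))])
for q,m in zip(sr,sm): print('S',onz(S,*q,m[2]).round(4))
r=least_squares(f,[.58,-.07,-.06],loss='soft_l1',f_scale=.7);print(r.x,f(r.x).reshape(-1,2).round(1))
p=r.x
print('lid front/hinge bases T', [onz(T,*ct(*q),.13).round(4) for q in((441,520),(594,527))])
print('hinge tabs S',[onz(S,*c2(*q),.13).round(4) for q in((475,200),(622,127))])
c,s=np.cos(p[2]),np.sin(p[2])
inv=lambda w:((w[0]-p[0])*c+(w[1]-p[1])*s, -(w[0]-p[0])*s+(w[1]-p[1])*c)
for q in((475,200),(622,127)):print('tab local',inv(onz(S,*c2(*q),.13)))
for q in((474,562),(551,563)):print('handle local T',inv(onz(T,*ct(*q),.148)))
for q in((230,337),(163,360)):print('handle local S',inv(onz(S,*cs(*q),.148)))
E
python3 m1.py | sed -n '/====/,$p'
```

```text
====
S [ 0.73   -0.0959  0.17  ]
S [ 0.7172 -0.2824  0.17  ]
S [ 0.4788 -0.2644  0.17  ]
S [ 0.4945 -0.0775  0.17  ]
S [0.7468 0.1101 0.13  ]
[ 0.59139663 -0.07771536 -0.0660514 ] [[-0.7 -2.7]
 [ 0.3 -2.1]
 [ 1.2  1.8]
 [-0.3 -0.5]
 [-0.3 -0.7]
 [-0.2 -0.7]
 [ 1.5 -0.6]
 [-1.3  1.2]
 [-3.8 -1.7]
 [-2.  -3.6]
 [ 0.1 -1.1]]
lid front/hinge bases T [array([0.4912, 0.1097, 0.13  ]), array([ 0.4814, -0.0715,  0.13  ])]
hinge tabs S [array([ 0.6464, -0.0455,  0.13  ]), array([0.6567, 0.0647, 0.13  ])]
tab local (np.float64(0.05274839623986041), np.float64(0.03577687773798448))
tab local (np.float64(0.05574704292193135), np.float64(0.14640811698684789))
handle local T (np.float64(-0.1635604685400237), np.float64(0.13683240732810165))
handle local T (np.float64(-0.1593455372803014), np.float64(0.047227549464096324))
handle local S (np.float64(-0.14413485647028573), np.float64(0.1422552934506547))
handle local S (np.float64(-0.15452953023545185), np.float64(0.04739961334773815))
```

```bash
cat >> h.py <<'E'
def go(x,y,z,yaw=None):
    "units needed: travel totals in present tool axes, and roll"
    from scipy.spatial.transform import Rotation as Ro
    o=get_obs(); R=Ro.from_euler('xyz',o['ee_rot']).as_matrix()
    d=R.T@(np.array([x,y,z])-o['tcp_pos'])/.2
    r=0 if yaw is None else -np.degrees((yaw-o['ee_rot'][2]+np.pi)%(2*np.pi)-np.pi)/10
    print('travel',d.round(3),'roll',round(r,3),'t',round(o['t'],2),'tcp',o['tcp_pos'].round(4),'rot',o['ee_rot'].round(3),'F',o['contact_force'].round(1),'w',round(o['grip_width'],4))
E
python3 -m pendant '[{"travel":[0.179,-0.184,-0.0125],"roll":0,"jaw":0.4},{"travel":[0.179,-0.184,-0.0125],"roll":0,"jaw":0.4},{"travel":[0.179,-0.184,-0.0125],"roll":0,"jaw":0.4},{"travel":[0.179,-0.184,-0.0125],"roll":0,"jaw":0.4},{"travel":[0.179,-0.184,-0.0125],"roll":0,"jaw":0.4},{"travel":[0.179,-0.184,-0.0125],"roll":0,"jaw":0.4},{"travel":[0.179,-0.184,-0.0125],"roll":0,"jaw":0.4},{"travel":[0.179,-0.184,-0.0125],"roll":0,"jaw":0.4},{"travel":[0.179,-0.184,-0.0125],"roll":0,"jaw":0.4},{"travel":[0.179,-0.184,-0.0125],"roll":0,"jaw":0.4},{"travel":[0.179,-0.184,-0.0125],"roll":0,"jaw":0.4},{"travel":[0.179,-0.184,-0.0125],"roll":0,"jaw":0.4}]'
python3 -m pendant '[{"travel":[0,0,0],"roll":-0.86,"jaw":0.4},{"travel":[0,0,0],"roll":-0.86,"jaw":0.4},{"travel":[0,0,0],"roll":-0.86,"jaw":0.4},{"travel":[0,0,0],"roll":-0.86,"jaw":0.4},{"travel":[0,0,0],"roll":-0.86,"jaw":0.4},{"travel":[0,0,0],"roll":-0.86,"jaw":0.4},{"travel":[0,0,0],"roll":-0.86,"jaw":0.4},{"travel":[0,0,0],"roll":-0.86,"jaw":0.4},{"travel":[0,0,0],"roll":0,"jaw":0.4}]'
python3 -c "
from h import *
go(.442,.024,.148,1.505)
T=snap('top');S=snap('scene')
t=T['frame'][165:240,205:280];s=S['frame'][105:180,200:275]
cv2.imwrite('pics/z3.png',np.hstack([cv2.resize(t,(400,400),interpolation=2),cv2.resize(s,(400,400),interpolation=2)]))"
```

```text
t: 1.9
tcp_pos: [0.4429, 0.0273, 0.2786]
ee_rot: [3.141, -0.001, 0.305]
contact_force: [0.6, -0.5, 0.6]
grip_width: 0.0341
gripper_force: 0.0
t: 3.02
tcp_pos: [0.4423, 0.0255, 0.2783]
ee_rot: [3.142, 0.0, 1.505]
contact_force: [-0.3, 0.5, -0.2]
grip_width: 0.0342
gripper_force: 0.0
travel [-0.008 -0.001  0.652] roll -0.002 t 3.02 tcp [0.4423 0.0255 0.2783] rot [3.142 0.    1.505] F [-0.3  0.5 -0.2] w 0.0342
```

View pics/z3.png

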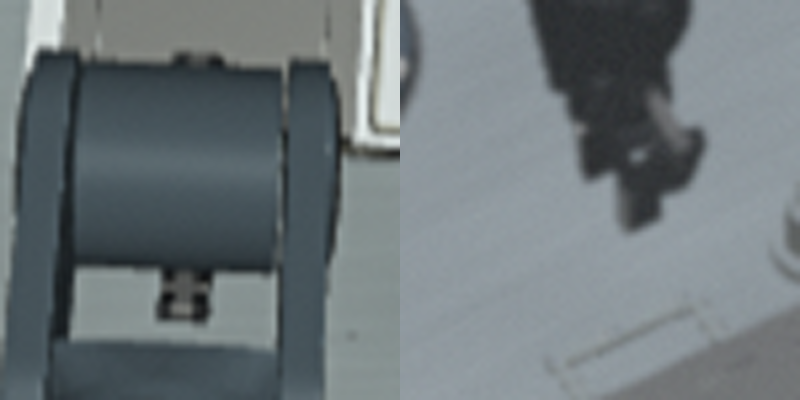

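```bash
python3 -c "
from h import *
S=snap('scene');T=snap('top')
for z in(.14,.148,.16):
  print([onz(S,200+(x-400)/5.333,105+y/5.333,z).round(4) for x,y in((562,361),(690,309))], [onz(T,200+(x-400)*.375,100+(y-300)*.4,z).round(4) for x,y in ((478,562),(549,563))])
"
```

```text
[array([ 0.4344, -0.0099,  0.14  ]), array([0.445 , 0.0674, 0.14  ])] [array([0.4375, 0.0654, 0.14  ]), array([ 0.4358, -0.0178,  0.14  ])]
[array([ 0.4397, -0.0129,  0.148 ]), array([0.4502, 0.0638, 0.148 ])] [array([0.4372, 0.065 , 0.148 ]), array([ 0.4355, -0.0177,  0.148 ])]
[array([ 0.4477, -0.0174,  0.16  ]), array([0.4581, 0.0584, 0.16  ])] [array([0.4367, 0.0643, 0.16  ]), array([ 0.4351, -0.0176,  0.16  ])]
```

```bash
python3 -m pendant '[{"travel":[0,0,0.084],"roll":0,"jaw":0.4},{"travel":[0,0,0.084],"roll":0,"jaw":0.4},{"travel":[0,0,0.084],"roll":0,"jaw":0.4},{"travel":[0,0,0.084],"roll":0,"jaw":0.4},{"travel":[0,0,0.084],"roll":0,"jaw":0.4},{"travel":[0,0,0.084],"roll":0,"jaw":0.4},{"travel":[0,0,0.084],"roll":0,"jaw":0.4},{"travel":[0,0,0.082],"roll":0,"jaw":0.4},{"travel":[0,0,0],"roll":0,"jaw":0.3},{"travel":[0,0,0],"roll":0,"jaw":0.2},{"travel":[0,0,0],"roll":0,"jaw":0.1},{"travel":[0,0,0],"roll":0,"jaw":0},{"travel":[0,0,0],"roll":0,"jaw":0},{"travel":[0,0,0],"roll":0,"jaw":0},{"travel":[0,0,0],"roll":0,"jaw":0}]' 20
python3 -c "
from h import *
go(.442,.024,.148,1.505)"
```

```text
t: 5.1
tcp_pos: [0.4419, 0.0256, 0.1442]
ee_rot: [-3.14, -0.0, 1.505]
contact_force: [-6.1, 0.0, 0.6]
grip_width: 0.0071
gripper_force: 19.6
travel [-0.008  0.001 -0.019] roll 0.003 t 5.1 tcp [0.4419 0.0256 0.1442] rot [-3.14  -0.     1.505] F [-6.1  0.   0.6] w 0.0071
```

```bash
python3 -c "
import numpy as np
th=np.arange(21)*.0925
x=-.205*np.cos(th)+.018*np.sin(th);z=.018*np.cos(th)+.205*np.sin(th)
print(np.c_[th[1:],np.diff(x)/.2,-np.diff(z)/.2].round(3).tolist())"
```

```text
[[0.092, 0.013, -0.094], [0.185, 0.021, -0.093], [0.277, 0.03, -0.09], [0.37, 0.038, -0.087], [0.462, 0.046, -0.083], [0.555, 0.053, -0.079], [0.648, 0.06, -0.073], [0.74, 0.067, -0.068], [0.832, 0.073, -0.061], [0.925, 0.078, -0.054], [1.018, 0.083, -0.047], [1.11, 0.087, -0.039], [1.202, 0.09, -0.031], [1.295, 0.093, -0.022], [1.388, 0.094, -0.013], [1.48, 0.095, -0.005], [1.572, 0.095, 0.004], [1.665, 0.094, 0.013], [1.758, 0.093, 0.022], [1.85, 0.09, 0.03]]
```

```bash
python3 -m pendant '[{"travel":[0,0.006,-0.047],"roll":0,"jaw":0},{"travel":[0,0.007,-0.047],"roll":0,"jaw":0},{"travel":[0,0.010,-0.047],"roll":0,"jaw":0},{"travel":[0,0.011,-0.046],"roll":0,"jaw":0},{"travel":[0,0.015,-0.045],"roll":0,"jaw":0},{"travel":[0,0.015,-0.045],"roll":0,"jaw":0}]' 
python3 -m pendant '[{"travel":[0,0.019,-0.044],"roll":0,"jaw":0},{"travel":[0,0.019,-0.043],"roll":0,"jaw":0},{"travel":[0,0.023,-0.042],"roll":0,"jaw":0},{"travel":[0,0.023,-0.041],"roll":0,"jaw":0}]' 
python3 -c "
from h import *
go(.442,.024,.148,1.505)
T=snap('top');S=snap('scene')
t=T['frame'][100:240,190:350];s=S['frame'][90:250,180:340]
cv2.imwrite('pics/z4.png',np.hstack([cv2.resize(t,(400,400),interpolation=2),cv2.resize(s,(400,400),interpolation=2)]))"
```

```text
t: 5.85
tcp_pos: [0.4548, 0.0246, 0.2004]
ee_rot: [-3.141, 0.0, 1.506]
contact_force: [-4.1, -1.6, -2.5]
grip_width: 0.0069
gripper_force: 19.5
t: 6.35
tcp_pos: [0.4713, 0.0233, 0.2345]
ee_rot: [-3.14, 0.001, 1.506]
contact_force: [-6.7, -2.0, -0.5]
grip_width: 0.0074
gripper_force: 19.6
travel [-0.006 -0.146  0.433] roll 0.004 t 6.35 tcp [0.4713 0.0233 0.2345] rot [-3.140e+00  1.000e-03  1.506e+00] F [-6.7 -2.  -0.5] w 0.0074
```

View pics/z4.png

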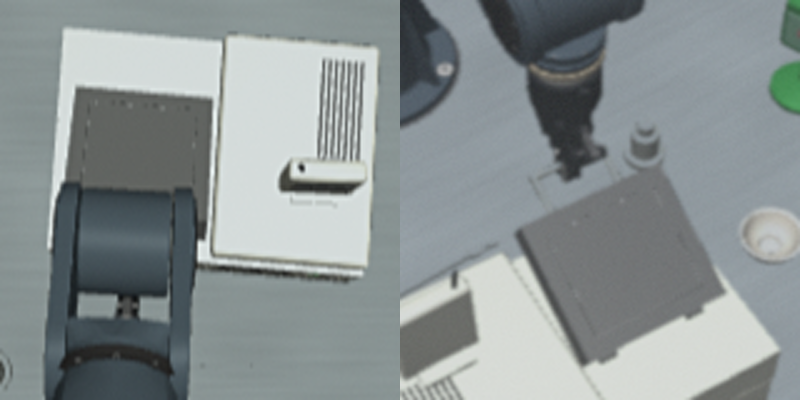

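```bash
python3 -m pendant '[{"travel":[0,0.053,-0.079],"roll":0,"jaw":0},{"travel":[0,0.060,-0.073],"roll":0,"jaw":0},{"travel":[0,0.067,-0.068],"roll":0,"jaw":0},{"travel":[0,0.073,-0.061],"roll":0,"jaw":0},{"travel":[0,0.078,-0.054],"roll":0,"jaw":0},{"travel":[0,0.083,-0.047],"roll":0,"jaw":0}]' 
python3 -m pendant '[{"travel":[0,0.087,-0.039],"roll":0,"jaw":0},{"travel":[0,0.090,-0.031],"roll":0,"jaw":0},{"travel":[0,0.093,-0.022],"roll":0,"jaw":0},{"travel":[0,0.094,-0.013],"roll":0,"jaw":0},{"travel":[0,0.095,-0.005],"roll":0,"jaw":0}]' 
python3 -m pendant '[{"travel":[0,0.095,0.004],"roll":0,"jaw":0},{"travel":[0,0.094,0.013],"roll":0,"jaw":0},{"travel":[0,0.046,0.010],"roll":0,"jaw":0},{"travel":[0,0,0],"roll":0,"jaw":0}]' 
python3 -c "
from h import *
go(.72,.0,.32,1.505)"
```

```text
t: 7.2
tcp_pos: [0.555, 0.0171, 0.3126]
ee_rot: [3.14, 0.002, 1.505]
contact_force: [-5.3, -6.4, 2.4]
grip_width: 0.0071
gripper_force: 19.8
t: 7.82
tcp_pos: [0.6471, 0.0107, 0.3341]
ee_rot: [3.139, 0.002, 1.505]
contact_force: [-2.4, -7.9, 0.6]
grip_width: 0.0069
gripper_force: 19.7
t: 8.32
tcp_pos: [0.6944, 0.0075, 0.3281]
ee_rot: [3.137, 0.002, 1.504]
contact_force: [1.7, -8.6, -0.1]
grip_width: 0.0074
gripper_force: 20.0
travel [-0.029  0.13   0.041] roll -0.004 t 8.32 tcp [0.6944 0.0075 0.3281] rot [3.137e+00 2.000e-03 1.504e+00] F [ 1.7 -8.6 -0.1] w 0.0074
```

```bash
python3 -m pendant '[{"travel":[0,0.046,0.011],"roll":0,"jaw":0},{"travel":[0,0.046,0.013],"roll":0,"jaw":0},{"travel":[0,0.02,0.007],"roll":0,"jaw":0},{"travel":[0,0,0],"roll":0,"jaw":0}]' 
python3 -c "
from h import *
go(.72,.0,.32,1.505)"
```

```text
t: 8.82
tcp_pos: [0.7163, 0.0059, 0.3217]
ee_rot: [3.138, 0.002, 1.504]
contact_force: [2.3, -6.7, -1.2]
grip_width: 0.0071
gripper_force: 20.1
travel [-0.028  0.02   0.009] roll -0.004 t 8.82 tcp [0.7163 0.0059 0.3217] rot [3.138e+00 2.000e-03 1.504e+00] F [ 2.3 -6.7 -1.2] w 0.0071
```

```bash
python3 -m pendant '[{"travel":[0,0,0],"roll":0,"jaw":0.15},{"travel":[0,0,0],"roll":0,"jaw":0.35},{"travel":[0,0,0],"roll":0,"jaw":0.35},{"travel":[0,0,-0.1],"roll":0,"jaw":0.35},{"travel":[0,0,-0.15],"roll":0,"jaw":0.35},{"travel":[0,-0.1,-0.15],"roll":0,"jaw":0.35},{"travel":[0,-0.2,-0.05],"roll":0,"jaw":0.35},{"travel":[0.1,-0.25,0],"roll":-0.5,"jaw":0.35},{"travel":[0.1,-0.2,0],"roll":-0.9,"jaw":0.4},{"travel":[0,0,0],"roll":-0.95,"jaw":0.4},{"travel":[0,0,0],"roll":-0.95,"jaw":0.4},{"travel":[0,0,0],"roll":-0.95,"jaw":0.4},{"travel":[0,0,0],"roll":-0.95,"jaw":0.4},{"travel":[0,0,0],"roll":-0.95,"jaw":0.4},{"travel":[0,0,0],"roll":-0.95,"jaw":0.4},{"travel":[0,0,0],"roll":-0.95,"jaw":0.4},{"travel":[0,0,0],"roll":-0.95,"jaw":0.4},{"travel":[0,0,0],"roll":0,"jaw":0.4}]' 
python3 -c "
from h import *
go(.45,.30,.40,3.076)
T=snap('top','top1.png');S=snap('scene','scene1.png')
t=T['frame'][100:240,190:350];s=S['frame'][90:250,180:340]
cv2.imwrite('pics/z5.png',np.hstack([cv2.resize(t,(400,400),interpolation=2),cv2.resize(s,(400,400),interpolation=2)]))"
```

```text
t: 11.08
tcp_pos: [0.5664, 0.0541, 0.4107]
ee_rot: [3.141, 0.0, 3.075]
contact_force: [-0.3, -0.2, -0.6]
grip_width: 0.0341
gripper_force: 0.0
travel [0.662 1.188 0.053] roll -0.003 t 11.07 tcp [0.5664 0.0541 0.4107] rot [3.141 0.    3.075] F [-0.3 -0.2 -0.6] w 0.0341
```

View pics/z5.png

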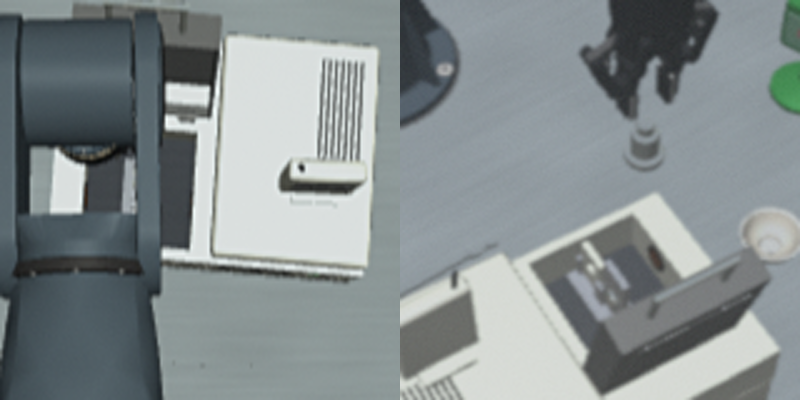

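```bash
python3 -m pendant '[{"travel":[0.11,0.1,0],"roll":0,"jaw":0.3},{"travel":[0.11,0.1,0],"roll":0,"jaw":0.3},{"travel":[0.11,0.1,0],"roll":0,"jaw":0.3},{"travel":[0.11,0.1,0],"roll":0,"jaw":0.3},{"travel":[0.11,0.1,0],"roll":0,"jaw":0.3},{"travel":[0.11,0.1,0],"roll":0,"jaw":0.3},{"travel":[0.11,0.1,0],"roll":0,"jaw":0.3},{"travel":[0.11,0.1,0],"roll":0,"jaw":0.3}]' 
python3 -c "
from h import *
T=snap('top','top2.png');S=snap('scene','scene2.png')
t=T['frame'][100:200,205:285];s=S['frame'][165:225,225:300]
cv2.imwrite('pics/z6.png',np.hstack([cv2.resize(t,(400,500),interpolation=2),cv2.resize(s,(400,500),interpolation=2)]))"
```

```text
t: 12.18
tcp_pos: [0.4005, 0.2257, 0.4107]
ee_rot: [3.141, 0.0, 3.073]
contact_force: [0.3, -0.7, -0.8]
grip_width: 0.0256
gripper_force: 0.0
```

View pics/z6.png

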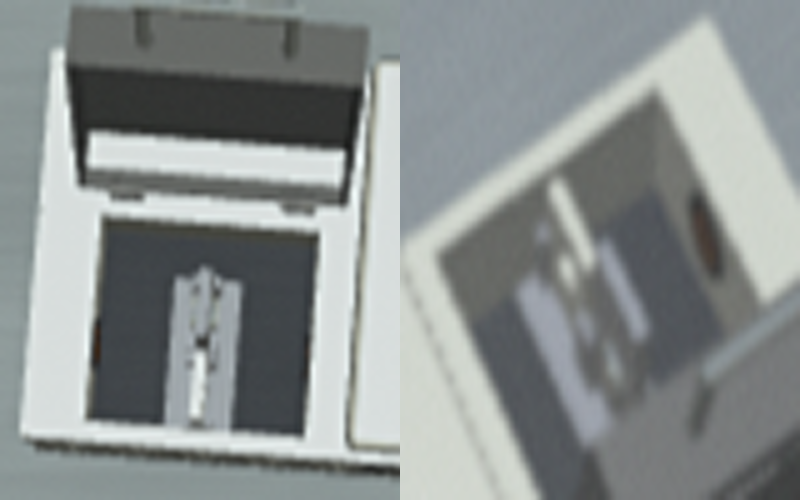

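```bash
cat > m2.py <<'E'
from h import *
T=snap('top');S=snap('scene')
t=lambda x,y:(205+x/5,100+y/5)
s=lambda x,y:(225+(x-400)/5.333,165+y/8.333)
p=np.array([.591,-.0777,-.066])
print('rim T',np.array([onz(T,*t(*q),.13) for q in((103,215),(320,235),(305,437),(85,422))]).round(4).tolist())
print('rim S',np.array([onz(S,*s(*q),.13) for q in((440,258),(655,92))]).round(4).tolist(),'(front right, front left)')
print('holder T',[onz(T,*t(*q),.155).round(4) for q in((202,350),(195,425))])
print('holder S',[onz(S,*s(*q),.155).round(4) for q in((553,182),(590,265))])
print('blank T',[onz(T,*t(*q),.131).round(4) for q in((205,268),(203,335))])
# bright mask
m=(T['frame'][168:190,238:251].min(2)>185).astype(np.uint8);print(m)
print(T['frame'][160:190,240:251,1])
E
python3 m2.py
```

```text
rim T [[0.6349, 0.0775, 0.13], [0.6214, -0.0608, 0.13], [0.4923, -0.0502, 0.13], [0.5025, 0.0888, 0.13]]
rim S [[0.5002, -0.0464, 0.13], [0.509, 0.0879, 0.13]] (front right, front left)
holder T [array([0.545 , 0.0143, 0.155 ]), array([0.4981, 0.0188, 0.155 ])]
holder S [array([0.5235, 0.0105, 0.155 ]), array([0.5622, 0.0068, 0.155 ])]
blank T [array([0.6003, 0.0126, 0.131 ]), array([0.5574, 0.014 , 0.131 ])]
[[0 0 0 0 0 0 0 0 0 0 0 0 0]
 [0 0 0 0 0 0 0 0 0 0 0 0 0]
 [0 0 0 0 0 0 0 0 0 0 0 0 0]
 [0 0 0 0 0 0 1 1 0 0 0 0 0]
 [0 0 0 0 0 0 1 1 0 0 0 0 0]
 [0 0 0 0 0 0 1 1 0 0 0 0 0]
 [0 0 0 0 0 1 1 1 0 0 0 0 0]
 [0 0 0 0 0 1 1 1 0 0 0 0 0]
 [0 0 0 0 0 1 1 1 0 0 0 0 0]
 [0 0 0 0 0 1 1 1 0 0 0 0 0]
 [0 0 0 0 0 1 1 1 0 0 0 0 0]
 [0 0 0 0 0 1 1 1 0 0 0 0 0]
 [0 0 0 0 0 1 1 0 0 0 0 0 0]
 [0 0 0 0 0 1 1 0 0 0 0 0 0]
 [0 0 0 0 0 1 1 0 0 0 0 0 0]
 [0 0 0 0 0 0 0 0 0 0 0 0 0]
 [0 0 0 0 0 0 0 0 0 0 0 0 0]
 [0 0 0 0 0 0 0 0 0 0 0 0 0]
 [1 1 1 1 1 0 0 0 0 1 1 1 1]
 [1 1 1 1 1 1 1 1 1 1 1 1 1]
 [1 1 1 1 1 1 1 1 1 1 1 1 1]
 [0 0 0 0 0 0 1 1 1 1 1 1 1]]
[[163 166 165 166 161 165 164 134 151 164 167]
 
[... 662 characters left out ...]
 167 168 197 227 227 166 162 165 166 167]
 [166 168 168 204 227 212 166 164 165 165 166]
 [166 168 167 210 226 197 149 162 165 164 167]
 [166 168 166 211 227 212 154 162 167 164 169]
 [166 169 167 219 227 211 160 163 167 164 167]
 [166 169 169 224 227 183 163 164 167 162 168]
 [166 168 169 228 229 169 161 165 167 164 169]
 [167 169 177 226 229 176 165 166 167 165 167]
 [167 167 163 178 179 160 164 165 168 164 168]
 [167 165 152 117 111 128 159 155 165 164 168]
 [192 178 153 130 118 124 144 150 165 165 167]
 [219 210 195 192 189 188 189 195 201 201 203]
 [226 226 227 228 228 228 227 227 227 226 228]
 [230 230 229 230 229 229 227 228 227 227 227]
 [173 180 182 181 193 194 194 209 212 210 212]]
```

```bash
python3 -c "
from h import *
T=snap('top');S=snap('scene')
t=T['frame'][148:193,225:265];s=S['frame'][178:218,242:282]
f=lambda a:cv2.convertScaleAbs(cv2.resize(a,(400,a.shape[0]*10),interpolation=2),alpha=1.1)
cv2.imwrite('pics/z7.png',np.hstack([f(t)[:400],f(s)[:400]]))"
```

```text
(no output)
```

View pics/z7.png

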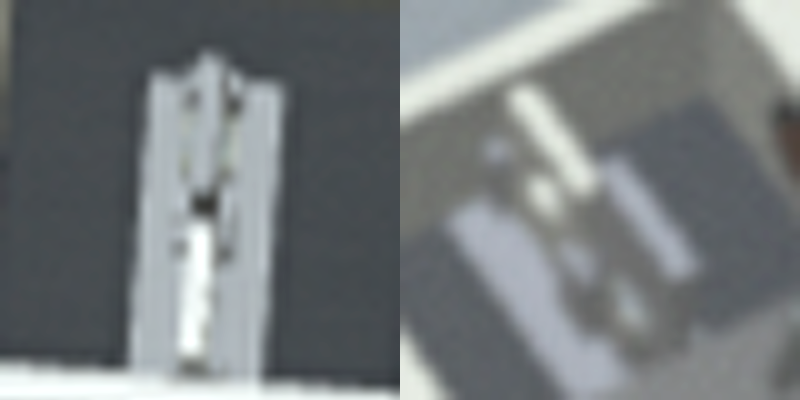

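```bash
python3 -c "
from h import *
T=snap('top');S=snap('scene')
yaw=-.08;c,s=np.cos(yaw),np.sin(yaw)
sh=np.array([.5493,.0149])
W=lambda x,y,z:(sh[0]+c*x-s*y,sh[1]+s*x+c*y,z)
for n,x0 in(('front',-.025),('rear',.025)):
  for z in(.105,.131,.155):
    P=[W(x0-.021,0,z),W(x0+.021,0,z)]
    print(n,z,'T',((proj(T,P)-[225,148])*10).round().tolist(),'S',((proj(S,P)-[242,178])*10+[400,0]).round().tolist())
a=[(225+u/10,148+v/10) for u,v in((200,220),(192,362))];b=[(242+(u-400)/10,178+v/10) for u,v in((590,192),(518,88))]
for i in(0,1):print('tri',tri([ray(T,*a[i]),ray(S,*b[i])]))
"
```

```text
front 0.105 T [[194.0, 367.0], [204.0, 237.0]] S [[502.0, 130.0], [576.0, 233.0]]
front 0.131 T [[192.0, 360.0], [202.0, 228.0]] S [[501.0, 78.0], [576.0, 182.0]]
front 0.155 T [[191.0, 353.0], [201.0, 219.0]] S [[500.0, 28.0], [576.0, 133.0]]
rear 0.105 T [[205.0, 213.0], [215.0, 84.0]] S [[590.0, 253.0], [666.0, 360.0]]
rear 0.131 T [[204.0, 203.0], [214.0, 72.0]] S [[590.0, 202.0], [668.0, 310.0]]
rear 0.155 T [[203.0, 193.0], [213.0, 60.0]] S [[591.0, 153.0], [669.0, 262.0]]
tri [0.5485987  0.01676226 0.12832446]
tri [0.5044352  0.02085957 0.1246711 ]
```

```bash
python3 -m pendant '[{"travel":[-0.095,-0.099,0.05],"roll":0.06,"jaw":0.3},{"travel":[-0.095,-0.099,0.05],"roll":0,"jaw":0.3},{"travel":[-0.095,-0.099,0.05],"roll":0,"jaw":0.3},{"travel":[-0.095,-0.099,0.05],"roll":0,"jaw":0.3},{"travel":[-0.095,-0.099,0.05],"roll":0,"jaw":0.3},{"travel":[-0.095,-0.099,0.05],"roll":0,"jaw":0.3},{"travel":[-0.095,-0.099,0.05],"roll":0,"jaw":0.3},{"travel":[-0.095,-0.099,0.05],"roll":0,"jaw":0.3},{"travel":[-0.095,-0.099,0.05],"roll":0,"jaw":0.3},{"travel":[-0.095,-0.099,0.05],"roll":0,"jaw":0.3},{"travel":[0,0,0.1],"roll":0,"jaw":0.3},{"travel":[0,0,0.1],"roll":0,"jaw":0.3},{"travel":[0,0,0.1],"roll":0,"jaw":0.3},{"travel":[0,0,0],"roll":0,"jaw":0.3}]' 
python3 -c "
from h import *
go(.576,.0148,.143,3.062)
S=snap('scene')
s=S['frame'][135:225,215:305]
cv2.imwrite('pics/z8.png',cv2.resize(s,(540,540),interpolation=2))"
```

```text
t: 14.32
tcp_pos: [0.5755, 0.0129, 0.2492]
ee_rot: [-3.141, -0.003, 3.065]
contact_force: [0.7, -0.6, -0.2]
grip_width: 0.0257
gripper_force: 0.0
travel [-0.003  0.01   0.531] roll 0.016 t 14.32 tcp [0.5755 0.0129 0.2492] rot [-3.141e+00 -3.000e-03  3.065e+00] F [ 0.7 -0.6 -0.2] w 0.0257
```

View pics/z8.png

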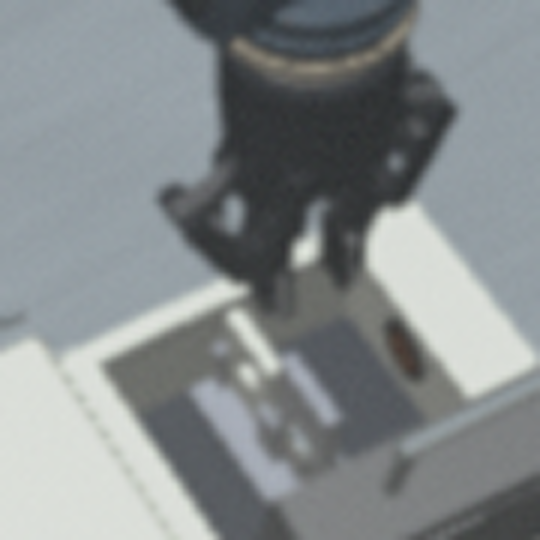

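```bash
python3 -m pendant '[{"travel":[0,0.005,0.08],"roll":0,"jaw":0.3},{"travel":[0,0.005,0.08],"roll":0,"jaw":0.3},{"travel":[0,0,0.08],"roll":0,"jaw":0.3},{"travel":[0,0,0.08],"roll":0,"jaw":0.3},{"travel":[0,0,0.07],"roll":0,"jaw":0.3},{"travel":[0,0,0.05],"roll":0,"jaw":0.3},{"travel":[0,0,0.05],"roll":0,"jaw":0.3},{"travel":[0,0,0.04],"roll":0,"jaw":0.3},{"travel":[0,0,0],"roll":0,"jaw":0.25},{"travel":[0,0,0],"roll":0,"jaw":0.2},{"travel":[0,0,0],"roll":0,"jaw":0.15},{"travel":[0,0,0],"roll":0,"jaw":0.1},{"travel":[0,0,0],"roll":0,"jaw":0.05},{"travel":[0,0,0],"roll":0,"jaw":0},{"travel":[0,0,0],"roll":0,"jaw":0},{"travel":[0,0,0],"roll":0,"jaw":0}]' 30
python3 -c "
from h import *
go(.576,.0148,.143,3.062)"
```

```text
t: 16.38
tcp_pos: [0.5763, 0.0155, 0.1448]
ee_rot: [3.142, 0.001, 3.066]
contact_force: [-0.5, 0.2, 6.6]
grip_width: 0.0074
gripper_force: 30.3
travel [ 0.001 -0.003  0.009] roll 0.022 t 16.38 tcp [0.5763 0.0155 0.1448] rot [3.142e+00 1.000e-03 3.066e+00] F [-0.5  0.2  6.6] w 0.0074
```

```bash
python3 -m pendant '[{"travel":[0,0,0],"roll":0,"jaw":0},{"travel":[0,0,-0.03],"roll":0,"jaw":0},{"travel":[0,0,-0.04],"roll":0,"jaw":0},{"travel":[0,0,-0.05],"roll":0,"jaw":0},{"travel":[0,0,-0.06],"roll":0,"jaw":0}]' 60
python3 -m pendant '[{"travel":[0,0,-0.08],"roll":0,"jaw":0},{"travel":[0,0,-0.1],"roll":0,"jaw":0},{"travel":[0,0,-0.1],"roll":0,"jaw":0},{"travel":[0,0,-0.1],"roll":0,"jaw":0},{"travel":[0,0,-0.1],"roll":0,"jaw":0},{"travel":[0,0,-0.1],"roll":0,"jaw":0},{"travel":[0,0,0],"roll":0,"jaw":0}]' 
cat > m3.py <<'E'
from h import *
go(.52,.30,.25)
S=snap('scene','scene3.png');o=get_obs()
# reader: green/black; sample windows by colour in clear top image
T=cv2.imread('pics/top2.png');S2=cv2.imread('pics/scene2.png')
s=S
def show(img,x0,y0,x1,y1): 
    g=img[y0:y1,x0:x1].max(2); print(x0,y0); print('\n'.join(''.join('%4d'%v for v in r) for r in g))
show(T,98,164,144,198)
E
python3 m3.py
```

```text
t: 17.0
tcp_pos: [0.5761, 0.0155, 0.1813]
ee_rot: [3.142, -0.0, 3.066]
contact_force: [-0.3, 0.1, 0.3]
grip_width: 0.0071
gripper_force: 59.7
t: 17.88
tcp_pos: [0.5766, 0.0154, 0.2984]
ee_rot: [3.142, 0.003, 3.066]
contact_force: [0.2, -0.4, -1.6]
grip_width: 0.0069
gripper_force: 59.6
travel [0.391 1.397 0.241] roll 0 t 17.88 tcp [0.5766 0.0154 0.2984] rot [3.142e+00 3.000e-03 3.066e+00] F [ 0.2 -0.4 -1.6] w 0.0069
98 164
 149 150 151 150 151 151 151 152 153 154 155 155 154 156 156 156 155 157 157 158 157 156 159 158 158 158 157 156 155 156 155 156 154 155 155 155 155 154 154 153 152 152 151 152 150 151
 149 149 150 150 151 150 152 154 153 155 157 157 156 157 157 153 137 137 139 138 138 142 159 158 158 157 156 155 155 156 155 155 154 155 154 154 155 154 154 153 152 152 152 152 151 150
 148 147 148 149 149 149 151 146 118 108 110 110 111 111 112 107  85  84  83  83  84  93 115 121 141 156 156 156 154 155 154 151 152 151 152 151 152 151 151 151 150 151 150 149 150 149
 147 147 147 147 147 149 147 121  58  32  32  29  31  32  33  32  25  27  28  28  27  31  43  50  89 117 141 155 156 1
[... 4916 characters left out ...]
9 149 149 150 150 151 152 152 156 153 127  85  31  29  42  48  56  58  64  65  66  67  71  73  72  75  75  77  80  82  81  83  83  85  86  79  62
 147 146 146 147 147 146 147 146 147 146 146 147 147 147 148 149 151 152 150 126  90  43  49  57  61  63  66  67  68  72  72  73  76  76  78  79  80  82  83  84  84  85  85  88  85  71
 146 146 145 146 145 145 145 146 145 145 146 147 148 147 148 150 146 125 108  78  56  56  60  64  66  68  70  73  72  73  77  76  79  79  80  82  83  85  85  86  87  87  88  89  90  76
 147 146 146 147 147 146 146 147 146 146 148 149 150 145 124 124 108  75  56  55  59  63  66  68  70  72  72  74  77  78  78  79  82  82  84  85  86  85  86  87  86  87  88  90  90  82
```

```bash
cat > m4.py <<'E'
from h import *
T=snap('top');S=snap('scene')
for z,c,r0,r1 in((.172,121.3,168,188),(.092,128,169,188.5)):
    a,b=onz(T,c,r0,z),onz(T,c,r1,z);print('front edge z',z,a.round(4),b.round(4),'mid',((a+b)/2).round(4),'yaw of -x normal offset from -y',np.degrees(np.arctan2(*(b-a)[1::-1]))-180)
a,b=onz(T,104.6,168,.172),onz(T,104.4,186,.172);print('back',a,b)
print('win T',onz(T,125,178.3,.13))
# led / window red text in scene
f=S['frame'].astype(int);x0,y0,x1,y1=345,105,385,165
red=(f[...,2]-f[...,1]);sub=red[y0:y1,x0:x1]
m=sub>25;yy,xx=np.nonzero(m);w=sub[m];print('red S n',len(w),(x0+(xx*w).sum()/w.sum(),y0+(yy*w).sum()/w.sum()))
sr=(x0+(xx*w).sum()/w.sum(),y0+(yy*w).sum()/w.sum())
f=T['frame'].astype(int);x0,y0,x1,y1=115,165,135,192
red=(f[...,2]-f[...,1]);sub=red[y0:y1,x0:x1]
m=sub>12;yy,xx=np.nonzero(m);w=sub[m];tr_=(x0+(xx*w).sum()/w.sum(),y0+(yy*w).sum()/w.sum());print('red T n',len(w),tr_)
print('tri red',tri([ray(T,*tr_),ray(S,*sr)]),onz(T,*tr_,.13),onz(S,*sr,.13))
# green LED on top
for s,(x0,y0,x1,y1) in((T,(107,172,118,182)),(S,(345,105,385,130))):
    f=s['frame'].astype(int);sub=(f[...,1]-f[...,2])[y0:y1,x0:x1];m=sub>25;yy,xx=np.nonzero(m);w=sub[m]
    if len(w):
        q=(x0+(xx*w).sum()/w.sum(),y0+(yy*w).sum()/w.sum());print('led',len(w),q,onz(s,*q,.172))
E
python3 m4.py
```

```text
front edge z 0.172 [0.5507 0.3941 0.172 ] [0.4893 0.3928 0.172 ] mid [0.52   0.3935 0.172 ] yaw of -x normal offset from -y -358.7452067849528
front edge z 0.092 [0.5574 0.3966 0.092 ] [0.4939 0.3953 0.092 ] mid [0.5256 0.396  0.092 ] yaw of -x normal offset from -y -358.8221714828493
back [0.55094885 0.44497418 0.172     ] [0.49565493 0.44418328 0.172     ]
win T [0.52323682 0.39451609 0.13      ]
red S n 0 (np.float64(nan), np.float64(nan))
red T n 11 (np.float64(124.655), np.float64(178.335))
tri red [nan nan nan] [0.52313077 0.39559648 0.13      ] [nan nan nan]
led 5 (np.float64(112.20952380952382), np.float64(177.4047619047619)) [0.52190242 0.42113563 0.172     ]
led 114 (np.float64(347.5995870095739), np.float64(120.14679932419749)) [0.49326807 0.37916986 0.172     ]m4.py:10: RuntimeWarning: invalid value encountered in scalar divide
  m=sub>25;yy,xx=np.nonzero(m);w=sub[m];print('red S n',len(w),(x0+(xx*w).sum()/w.sum(),y0+(yy*w).sum()/w.sum()))
m4.py:11: RuntimeWarning: invalid value encountered in scalar divide
  sr=(x0+(xx*w).sum()/w.sum(),y0+(yy*w).sum()/w.sum())
```

```bash
python3 -m pendant '[{"travel":[0.012,0.05,0],"roll":0,"jaw":0},{"travel":[0.022,0.09,0],"roll":0,"jaw":0},{"travel":[0.022,0.09,0],"roll":0,"jaw":0},{"travel":[0.022,0.09,0],"roll":0,"jaw":0},{"travel":[0.022,0.09,0],"roll":0,"jaw":0},{"travel":[0.022,0.09,0],"roll":0,"jaw":0},{"travel":[0.022,0.09,0],"roll":0,"jaw":0},{"travel":[0.022,0.09,0],"roll":0,"jaw":0},{"travel":[0.022,0.09,0],"roll":0,"jaw":0},{"travel":[0.022,0.09,0],"roll":0,"jaw":0},{"travel":[0.022,0.09,0],"roll":0,"jaw":0},{"travel":[0.022,0.09,0],"roll":0,"jaw":0},{"travel":[0.022,0.09,0],"roll":0,"jaw":0},{"travel":[0.022,0.09,0],"roll":0,"jaw":0},{"travel":[0.022,0.09,0],"roll":0,"jaw":0},{"travel":[0.022,0.09,0],"roll":0,"jaw":0},{"travel":[0.01,0.04,0],"roll":0,"jaw":0},{"travel":[0,0,0],"roll":-0.3,"jaw":0},{"travel":[0,0,0],"roll":-0.28,"jaw":0},{"travel":[0,0,0],"roll":0,"jaw":0}]' 
python3 -c "
from h import *
go(.529,.308,.1888,3.167)"
```

```text
t: 20.52
tcp_pos: [0.5278, 0.308, 0.2965]
ee_rot: [-3.142, 0.0, -3.117]
contact_force: [-0.4, -0.2, -0.6]
grip_width: 0.0066
gripper_force: 59.6
travel [-0.006  0.     0.538] roll -0.002 t 20.52 tcp [0.5278 0.308  0.2965] rot [-3.142  0.    -3.117] F [-0.4 -0.2 -0.6] w 0.0066
```

```bash
python3 -m pendant '[{"travel":[-0.005,0,0.07],"roll":0,"jaw":0},{"travel":[0,0,0.09],"roll":0,"jaw":0},{"travel":[0,0,0.09],"roll":0,"jaw":0},{"travel":[0,0,0.09],"roll":0,"jaw":0},{"travel":[0,0,0.08],"roll":0,"jaw":0},{"travel":[0,0,0.07],"roll":0,"jaw":0},{"travel":[0,0,0.05],"roll":0,"jaw":0},{"travel":[0,0,0],"roll":0,"jaw":0},{"travel":[0,0,0],"roll":0,"jaw":0}]' 
python3 - <<'E'
from h import *
go(.529,.308,.1888,3.167)
S=snap('scene','scene4.png');T=snap('top','top4.png')
o=get_obs()['tcp_pos']
yaw=.025;c,s=np.cos(yaw),np.sin(yaw)
W=lambda x,y,z:(o[0]+c*x-s*y,o[1]+s*x+c*y,o[2]+z)
P=[W(-.021,-.004,-.07),W(.021,-.004,-.07),W(-.021,-.004,.01),W(.021,-.004,.01),W(0,-.008,-.036)]
print(proj(S,P).round(1).tolist())
q=proj(S,P);x0,y0=np.floor(q.min(0)).astype(int)-5;x1,y1=np.ceil(q.max(0)).astype(int)+8
print(x0,y0);g=cv2.cvtColor(S['frame'],cv2.COLOR_BGR2GRAY)[y0:y1,x0:x1];print('\n'.join(''.join('%4d'%v for v in r) for r in g))
# lid state/blank: region unchanged vs scene2 in the well
a=cv2.imread('pics/scene2.png')[178:218,242:282].astype(int);b=S['frame'][178:218,242:282].astype(int)
d=abs(a-b).max(2)>30;yy,xx=np.nonzero(d);print('changed',d.sum(),xx.min()*10+400,xx.max()*10+400,yy.min()*10,yy.max()*10)
print('front strip still', b[10:18,12:18].mean().round(), a[10:18,12:18].mean().round())
E
```

```text
t: 21.65
tcp_pos: [0.529, 0.3081, 0.1891]
ee_rot: [3.141, 0.001, -3.116]
contact_force: [-0.8, 0.1, -0.2]
grip_width: 0.0071
gripper_force: 59.6
travel [-0.    -0.001  0.001] roll 0.001 t 21.65 tcp [0.529  0.3081 0.1891] rot [ 3.141e+00  1.000e-03 -3.116e+00] F [-0.8  0.1 -0.2] w 0.0071
[[329.5, 145.5], [338.7, 154.0], [332.8, 127.7], [342.4, 136.4], [334.5, 143.0]]
324 122
  98 100 108 108 102  96  86  70  57  50  49  50  47  52  47  48  49  48  51  49  50  54  51  47  50  50  54
  68  80  92  98  95  89  78  64  55  55  52  48  51  51  47  52  51  50  50  48  48  50  51  50  47  52  48
  73  88  99  98  92  80  65  62  62  55  52  51  48  50  50  52  49  46  51  49  51  50  50  49  51  52  55
  77  86  99  92  79  66  63  74  76  62  52  50  49  55  56  52  49  51  51  50  51  51  52  59  60  58  59
  96  85  81  75  65  65  67  82  81  66  55  55  51  55  56  52  51  51  48  51  49  49  55  76  84  69  71
 123  94  75  64  60  58  57  67  70  60  57  56  55  55  53  49  50  51  49  51  48  48  63  88  95  79  75
 142 121  89  71  57  53  54  53  54  57  60  61  57  55  52  49  49 
[... 3103 characters left out ...]
9 149 148 148 148 149 150 150 152 151 152 153 155 154 153 155 144 101  63  58  55  55  58  57  57
 149 149 149 148 149 151 151 150 151 154 153 154 154 154 153 154 155 153 148 110  70  58  56  55  57  62  59
 147 149 148 148 149 149 151 150 152 154 154 154 152 154 155 152 155 153 149 125  92  64  57  56  60  59  57
 149 148 148 149 151 152 153 152 152 153 153 153 155 154 152 154 153 155 152 144 122  86  64  58  59  61  62
 150 150 151 151 153 154 151 153 152 153 154 152 152 153 153 153 152 154 154 153 147 118  84  63  58  61  63
 150 151 153 151 152 155 152 152 152 154 154 152 154 152 155 153 154 153 152 154 154 142 118  87  65  62  63
changed 124 600 690 160 360
front strip still 165.0 160.0
```

```bash
python3 -c "
from bench import *
print(hand_in())"
```

```text
the job is handed in; nothing more can be done
None
```

The lid is up at about 1.83 rad of its 1.85 stop, standing by itself. The pellet holder came from the rear station, the blank was not disturbed, and I handed the job in at about 22 s. The holder is upright and still, with its code about 8 cm from the reader window and level with its middle; that distance comes from the camera estimate of the window, good to roughly 1 cm.

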